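Show the painter the next ball and its paint

TASK

Show the painter the next job: point with the fingertips, from just above, at the one ball on the drying plank that is still bare white, stay about 3 cm over its top for two seconds, then point for just as long and in the same way at the lid of the green paint jar. The coats are wet and the balls stand loose, so touch nothing at all, and keep well above the other balls and jars wherever you pass over them, so that nobody doubts which ones are meant. Finish with the hand drawn well back, some 20 cm or more from the white ball and the green jar.

Things in the scene. Friction and masses are not known exactly. Their poses are not given: they have to be found in the camera images.
- white_ball_top (a point): The bare white ball to be pointed at first: centre of the top of the white ball: a 45 mm craft ball (radius 22.5 mm) on a 6 mm wooden skewer that stands loose in a hole of the plank; this point is the highest of the ball, about 120 mm above the bench; it leans and sways by a few mm. z axis up. 
- red_ball_top (a point): Painted already, still wet: centre of the top of the red ball: a 45 mm craft ball (radius 22.5 mm) on a 6 mm wooden skewer that stands loose in a hole of the plank; this point is the highest of the ball, about 120 mm above the bench; it leans and sways by a few mm. z axis up. 
- blue_ball_top (a point): Painted already, still wet: centre of the top of the blue ball: a 45 mm craft ball (radius 22.5 mm) on a 6 mm wooden skewer that stands loose in a hole of the plank; this point is the highest of the ball, about 120 mm above the bench; it leans and sways by a few mm. z axis up. 
- green_lid (a point): The paint to be pointed at second: centre of the top face of the green screw lid of a closed paint jar, 64 mm in diameter and 80 mm tall (lid 63 mm across, 18 mm high), white with a green label, standing loose on the mat; this point is 83 mm above the bench. z axis up. 
- red_lid (a point): Not wanted: centre of the top face of the red screw lid of a closed paint jar, 64 mm in diameter and 80 mm tall (lid 63 mm across, 18 mm high), white with a red label, standing loose on the mat; this point is 83 mm above the bench. z axis up. 
- yellow_lid (a point): Not wanted: centre of the top face of the yellow screw lid of a closed paint jar, 64 mm in diameter and 80 mm tall (lid 63 mm across, 18 mm high), white with a yellow label, standing loose on the mat; this point is 83 mm above the bench. z axis up. 
- plank: fixed, paint-spattered drying plank, 300 (x) by 130 (y) by 40 mm high, origin at the centre of its underside, x along its length. Six holes in two staggered rows, neighbours about 80 mm apart, hold three balls on skewers and three empty fixed skewers, 6 mm thick, whose tips stand 85 mm above the bench. It may lie to the robot's left or right
- mat: fixed grey mat, 270 (x) by 200 (y) by 3 mm, origin at the centre of its underside; the three jars stand on it, at least 75 mm apart centre to centre. It lies on the side opposite the plank
Things that resemble listed ones, but are neither listed nor needed, are in the scene too. Leave any pink or purple look-alike of the part that bears white_ball_top alone. What is shaped like the part that bears green_lid but purple is not meant.

How it is judged:
On the way, in this order (a step that is already met when the one before it is completed fails the run):
1. point at the bare white ball: fingertips over it, within 25 mm of its centre line and about 5 to 60 mm above its top, for 1.7 s (horizontal distance between the grasp point and white_ball_top below 0.025 m and z of the grasp point in the frame of white_ball_top between 0.024 and 0.08 m), for 1.7 s.
2. point at the green lid: fingertips over it, within 25 mm of its centre line and about 5 to 60 mm above it, for 1.7 s (horizontal distance between the grasp point and green_lid below 0.025 m and z of the grasp point in the frame of green_lid between 0.024 and 0.08 m), for 1.7 s.
At the end, for the whole second after the job is handed in: Both have been pointed at in turn; all three balls and all three jars are within 12 mm of where they began, and the grasp point is more than 180 mm from the top of the white ball and from the green lid (distance of each of white_ball_top, red_ball_top, blue_ball_top, green_lid, red_lid, yellow_lid from where it was at the start of the episode below 0.012 m and distance between the grasp point and white_ball_top above 0.18 m and distance between the grasp point and green_lid above 0.18 m); the robot touches nothing.
It fails at once if the hand touches anything (contact force between any of the fingers, the arm and anything else above 0.3 N).
It fails at once if a ball or jar is shifted, lifted or tipped (over 12 mm) (distance of any of white_ball_top, red_ball_top, blue_ball_top, green_lid, red_lid, yellow_lid from where it was at the start of the episode above 0.012 m).
It fails at once if the fingertips come down over another ball or jar (within 30 mm of its centre line and less than about 55 mm above it), as if it were meant ((horizontal distance between the grasp point and red_ball_top below 0.03 m and z of the grasp point in the frame of red_ball_top below 0.075 m) or (horizontal distance between the grasp point and blue_ball_top below 0.03 m and z of the grasp point in the frame of blue_ball_top below 0.075 m) or (horizontal distance between the grasp point and red_lid below 0.03 m and z of the grasp point in the frame of red_lid below 0.075 m) or (horizontal distance between the grasp point and yellow_lid below 0.03 m and z of the grasp point in the frame of yellow_lid below 0.075 m)).
It also fails if it takes over 48 s, if anything falls off the work surface, if the arm or the gripper's body presses on something with over 40 N, if the wrist force passes 120 N, or if a joint passes its speed limit or range.

ROBOT

A 6-joint arm with a two-finger parallel gripper is mounted at the origin on the work surface. World frame = base frame: x ahead of the robot, y to its left, z up, the work surface at z = 0. Lengths are in m, angles in rad, forces in N, time in s.
With the tool pointing down it reaches from about 0.275 to 0.825 m from the base axis. Payload 4.9 kg.
Tool frame: the origin (TCP) lies midway between the tips of the shut fingers; the grasp point (between the pads) lies 19 mm behind it (bot.grip_depth is the distance from the TCP to the grasp point, in m); z points along the fingers, y is the line along which they close (so a half turn about z gives the same grasp; the last joint's range is limited). The gripper opens to 85 mm and grips with 20 to 120 N. Pads are 22 mm wide; open, the fingers measure 114 mm over their backs; the gripper's body (76 mm by 85 mm) begins 54 mm behind the grasp point. The pads swing forward as they close: fully open they stand 13 mm farther back than shut.
Start: joints at [1.185, 0.326, -0.193, 1.052, 0, 1.437], TCP at [0.137, 0.533, 0.209] pointing down, gripper open.
Joint ranges: [-2.65, 2.65], [-0.97, 1.79], [-1.3, 1.35], [-1.93, 2.1], [-1.47, 1.37], [-3.14, 3.14]. Speed limits (rad/s): [2.57, 2.57, 3.14, 3.14, 3.14, 3.14].

INTERFACE

Orientations are given as a unit quaternion [w, x, y, z].
In Python, from cell import bot gives the robot as it stands. Calls block until the motion is done:
- bot.move_pose(position, orientation): joint-space move of the TCP to a pose.
- bot.move_linear(position, speed=0.15, rotation=None, until_force=None): straight line of the TCP; rotation=None keeps the orientation; speed is the mean speed in m/s. With until_force (N) it stops when the force on the tool has changed by that much, and returns True; else False.
- bot.goto_joints(angles): joint-space move.
- bot.set_gripper(opening, grasp_force=None): opening from 0.0 (shut) to 1.0 (fully open); grasp_force is the grip in N (None keeps the last); returns when the fingers have stopped.
- bot.wait(seconds).
- bot.solve_ik(position, orientation): joint angles nearest the present ones, or None.
- bot.camera(name): name is "scene" or "top" or "wrist"; returns the picture (480x640x3 uint8, red, green, blue); there is no depth.
- bot.calibration(name): a dict with "mtx" (3x3 intrinsics, pixels), "k1" (the pictures are not rectified: a ray, as slopes to the right and down, at radius r is drawn at 1 + k1 r^2 times it, then the intrinsics apply), "extrinsics" (4x4, takes a point from world to camera coordinates); the wrist camera has in their place "hand_eye" (4x4, takes a point from camera to tool coordinates, whose origin is the TCP and whose axes are the flange's). Camera axes: x right, y down, z forward; pixel columns grow to the right and rows downward; lengths in m; the calibration is good to about 2 mm. A picture is of the moment at which its call begins: read the wrist's pose just before it. calibration takes no time and is no camera call.
A pose or a line that the arm cannot do raises bot.PlanningError and nothing moves.
- bot.close_job(): hands the job in; it is judged then, once.
Trained networks look in the newest picture that a camera, given by its name, has taken for a name from the list of things; names that differ only in an ending like _2 or _b are one class to them, and where a whole thing is asked for, a point or a joint stands for the part that bears it (a point fixed in the world has none). Each returns a list of dicts, best first, with "confidence" (0 to 1); they miss things now and then, are a little off and sometimes report something else, mostly with a low value. They report only what shows in the picture. A call takes as long as a camera call. They do not tell look-alikes from the thing itself.
- bot.search_frame(camera, thing): "bbox" ([left, top, width, height] in pixels, round what is visible of it).
Readings, each from a call of its own:
- bot.read_clock(): time.
- bot.read_joint_positions(): joint angles.
- bot.read_joint_vel(): joint speeds.
- bot.read_joint_efforts(): joint torques, N m.
- bot.read_position(): TCP position.
- bot.read_tool_rot(): TCP orientation.
- bot.read_ft_force(): force on the tool from outside, world axes, zero at the start.
- bot.read_moment(): the same for the moment, N m.
- bot.read_gripper_width(): opening from 0.0 (shut) to 1.0 (fully open).
- bot.read_finger_force(): force on a finger pad.
Only numpy, scipy, OpenCV 4.12 (cv2) and the standard library are available. Lean on these libraries where they do the work, as an engineer would, in place of code of your own. Each camera call takes 0.05 s, during which the arm holds its last target. There are 200 camera calls.

## Working session

There is one attempt and no reset: what is moved stays moved. The work goes in short steps, each a Python script; the robot and the scene stay as the last script left them, time stands still between calls to the robot, and variables do not carry over. Pictures are saved under pics/ and viewed, at most 10 in all, crops included, and the job is handed in when it is done.

```bash
mkdir -p pics
python3 - <<'E'
from cell import bot
import cv2
for c in("top","scene"):
    cv2.imwrite(f"pics/{c}0.png",bot.camera(c)[:,:,::-1])
    for t in("white_ball_top","green_lid","plank","mat"):
        print(c,t,[(d["bbox"],round(d["confidence"],2)) for d in bot.search_frame(c,t)])
    k=bot.calibration(c);print(k)
print(bot.read_tool_rot(),bot.read_clock())
E
```

```text
top white_ball_top [([106.8, 177.8, 26.7, 28.8], 0.96), ([181.5, 186.3, 27.9, 26.1], 0.84), ([295.4, 163.4, 22.7, 24.3], 0.7)]
top green_lid [([434.1, 232.4, 46.0, 42.5], 0.88), ([444.0, 309.9, 48.4, 37.0], 0.73)]
top plank [([172.7, 125.6, 104.8, 182.1], 0.64)]
top mat [([382.4, 134.2, 115.1, 155.4], 0.93)]
{'mtx': array([[487.03061313,   0.        , 314.23977855],
       [  0.        , 487.03061313, 234.37779395],
       [  0.        ,   0.        ,   1.        ]]), 'k1': -0.137679474831048, 'extrinsics': array([[-0.01603204, -0.99949112,  0.02757674,  0.05900277],
       [-0.99673727,  0.01379365, -0.0795271 ,  0.51072572],
       [ 0.07910624, -0.02876175, -0.99645118,  0.85163157],
       [ 0.        ,  0.        ,  0.        ,  1.        ]])}
scene white_ball_top [([495.2, 301.8, 29.3, 39.3], 0.68), ([416.3, 276.8, 25.7, 34.4], 0.66), ([299.1, 285.4, 26.9, 44.5], 0.62)]
scene green_lid [([189.0, 168.0, 33.7, 49.4], 0.92), ([172.1, 214.2, 38.8, 48.1], 0.78), ([124.2, 273.8, 53.1, 60.1], 0.52), ([164.4, 245.7, 44.9, 55.6], 0.5)]
scene plank [([357.7, 234.1, 100.6, 162.2], 0.89)]
scene mat [([97.6, 226.9, 163.7, 134.0], 0.93), ([173.6, 215.1, 38.0, 46.7], 0.64), ([424.9, 320.2, 32.4, 32.5], 0.63)]
{'mtx': array([[508.92350578,   0.        , 324.03782583],
       [  0.        , 508.92350578, 242.30441687],
       [  0.        ,   0.        ,   1.        ]]), 'k1': 0.016056752239765465, 'extrinsics': array([[-0.1593835 ,  0.98720898, -0.00391469,  0.01421755],
       [ 0.74249656,  0.11725981, -0.65950663, -0.31075394],
       [-0.65061184, -0.10802112, -0.75168855,  1.3021286 ],
       [ 0.        ,  0.        ,  0.        ,  1.        ]])}
[-1.10463646e-05  1.25553705e-01  9.92086823e-01 -5.56760552e-05] 0.5
```

View pics/top0.png

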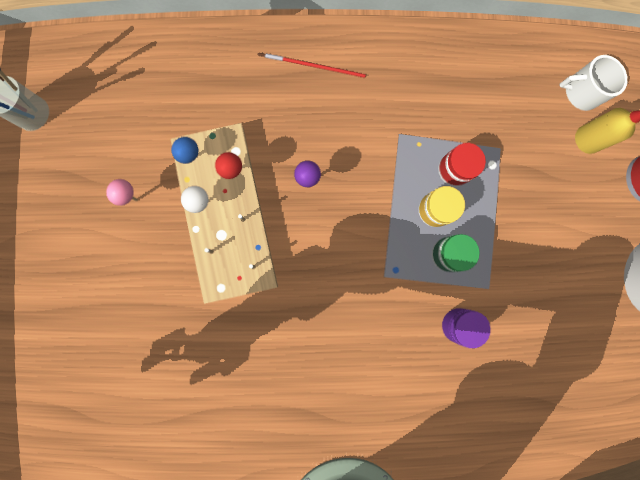

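View pics/scene0.png

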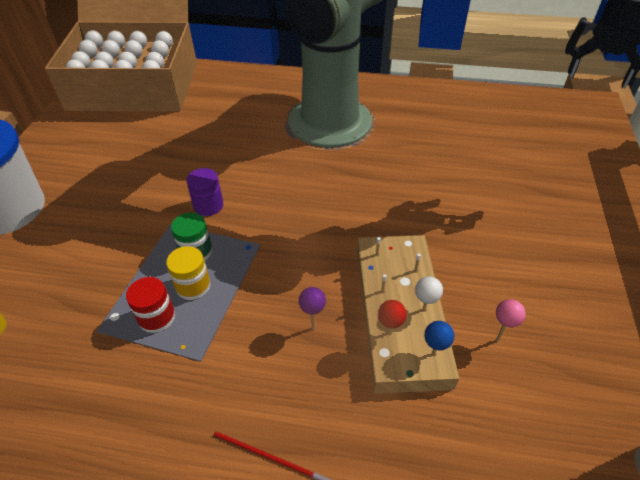

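The top view shows the plank on the robot's left, with blue (185,150), red (229,166) and white (194,199) balls, and pink (120,192) and purple (307,174) look-alikes off the plank. The jars are red (466,161), yellow (445,205) and green (459,252), plus a purple one (466,328) off the mat. The targets are the white ball at (194,199), which is the only bare one on the plank, and the green lid at (459,252). The scene view agrees, with white at (429,290) and the green lid at (190,225). Next I'll measure both and confirm in one crop.

```bash
cat > h.py <<'E'
import numpy as np, cv2
from cell import bot
def ray(cam,uv):
    k=bot.calibration(cam); D=np.array([k["k1"],0,0,0,0])
    p=cv2.undistortPoints(np.array([[uv]],float),k["mtx"],D)[0,0]
    R,t=k["extrinsics"][:3,:3],k["extrinsics"][:3,3]
    return -R.T@t, R.T@np.r_[p,1]
def at_z(cam,uv,z):
    o,d=ray(cam,uv); return o+d*(z-o[2])/d[2]
def tri(a,b):
    A=np.zeros((3,3));c=np.zeros(3)
    for o,d in(ray("top",a),ray("scene",b)):
        d=d/np.linalg.norm(d);M=np.eye(3)-np.outer(d,d);A+=M;c+=M@o
    return np.linalg.solve(A,c)
E
python3 - <<'E'
from h import *
np.set_printoptions(precision=4,suppress=True)
P={"white":((194,199),(429,290),.0975),"red":((229,166),(392.5,314),.0975),"blue":((185,150),(439.5,335.5),.0975),
"purpleball":((307.5,174),(312.5,301),.0975),"pink":((120,192),(510.5,313.5),.0975),
"green":((459.5,252),(189.5,224),.083),"yellow":((446,205.5),(186.5,259),.083),"redlid":((466.5,161),(148.5,289.5),.083),"purplejar":((470,328),(203,175),.083)}
for n,(a,b,z) in P.items(): print(n,at_z("top",a,z)[:2],at_z("scene",b,z)[:2],tri(a,b))
t=cv2.imread("pics/top0.png");s=cv2.imread("pics/scene0.png")
f=lambda i,u,v:cv2.resize(i[v-40:v+40,u-40:u+40],(300,300),interpolation=cv2.INTER_CUBIC)
cv2.imwrite("pics/crop.png",np.vstack([np.hstack([f(t,194,199),f(t,459,252)]),np.hstack([f(s,429,290),f(s,190,224)])]))
E
```

```text
white [0.5663 0.2501] [0.5702 0.2514] [0.567  0.2516 0.0931]
red [0.6205 0.1925] [0.6259 0.196 ] [0.6218 0.1949 0.091 ]
blue [0.649  0.2663] [0.6534 0.2693] [0.6504 0.2688 0.0923]
purpleball [0.6053 0.0631] [0.6214 0.0675] [0.6089 0.0639 0.079 ]
pink [0.5804 0.3753] [0.5958 0.3785] [0.5835 0.383  0.0799]
green [ 0.4733 -0.1917] [ 0.4765 -0.1914] [ 0.4734 -0.193   0.0795]
yellow [ 0.5526 -0.1712] [ 0.5584 -0.1686] [ 0.5533 -0.1725  0.0764]
redlid [ 0.6297 -0.2113] [ 0.6314 -0.209 ] [ 0.63   -0.2111  0.0809]
purplejar [ 0.3451 -0.2061] [ 0.3402 -0.2097] [ 0.3459 -0.2055  0.0882]
```

View pics/crop.png

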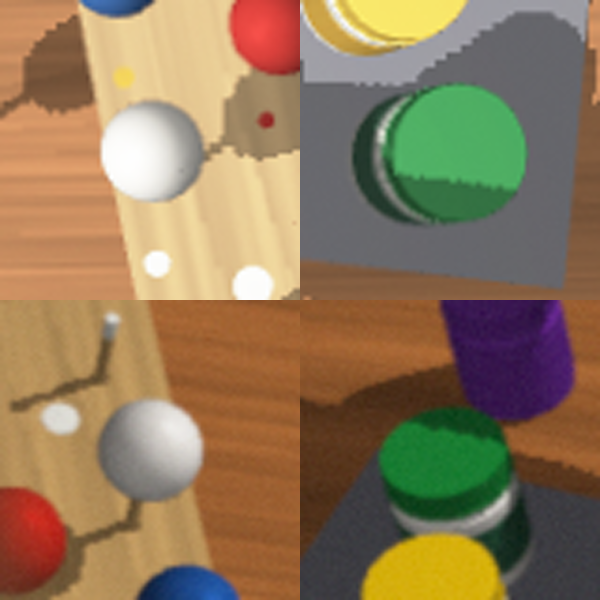

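The crop confirms the bare white ball on the plank and the green-lidded jar on the mat. The two cameras agree within about 4 mm, the heights fit (ball centre 93 vs 97.5 mm, lid 80 vs 83 mm), and both targets are within reach.

```bash
python3 - <<'E'
from h import *
W=[.568,.251];G=[.4745,-.192]
p=bot.read_position(); bot.set_gripper(0.05)
bot.move_linear([p[0],p[1],.30])
bot.move_linear([*W,.30],speed=.2)
bot.move_linear([*W,.151],speed=.08)
bot.wait(.3)
print(bot.read_position(),bot.read_joint_positions(),bot.read_clock())
for c in("top","scene"): cv2.imwrite(f"pics/{c}1.png",bot.camera(c)[:,:,::-1])
bot.wait(2.2)
print(bot.read_ft_force(),bot.read_clock())
E
python3 -c "
import cv2,numpy as np
a=cv2.imread('pics/top1.png')[100:340,60:380];b=cv2.imread('pics/scene1.png')[180:420,260:580]
cv2.imwrite('pics/c1.png',cv2.resize(np.hstack([a,b]),(800,300)))"
```

```text
[0.5680559  0.25103892 0.15113224] [ 2.97329168e-01  4.97401077e-01 -8.22284358e-02  9.90964738e-01
  5.96760412e-06  5.49100947e-01] 7.025
[ 0.3658691   0.2789019  -0.43135807] 9.325
```

View pics/c1.png

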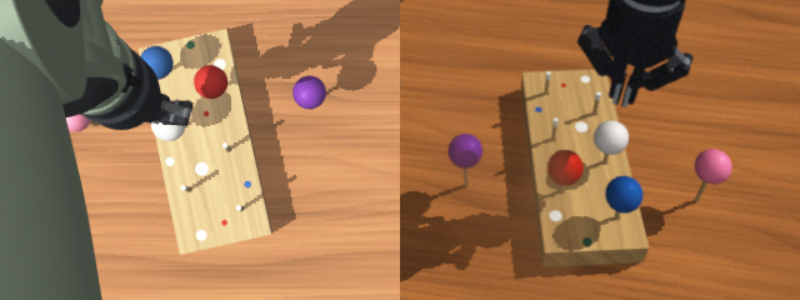

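Both views show the shut fingertips just over the white ball with nothing disturbed. I'll check the lateral offset by projecting the TCP.

Run:
```python
from h import *
for c,(ox,oy) in(("top",(60,100)),("scene",(260-320,180))):
    k=bot.calibration(c);R=k["extrinsics"]
    p=cv2.projectPoints(np.array([bot.read_position(),[.568,.251,.0975]],float),cv2.Rodrigues(R[:3,:3])[0],R[:3,3],k["mtx"],np.array([k["k1"],0,0,0,0.]))[0][:,0]
    print(c,p,(p-[ox,oy])*1.25)
a=cv2.imread('pics/top1.png')[150:250,140:240];b=cv2.imread('pics/scene1.png')[225:325,380:480]
cv2.imwrite('pics/c2.png',cv2.resize(np.hstack([a,b]),(800,400),interpolation=cv2.INTER_CUBIC))
```

```text
top [[185.90614436 192.67087226]
 [193.48189955 198.01240432]] [[157.38268045 115.83859033]
 [166.85237443 122.5155054 ]]
scene [[433.94492742 268.56367711]
 [428.75736895 288.89049161]] [[617.43115927 110.70459639]
 [610.94671119 136.11311451]]
```

View pics/c2.png

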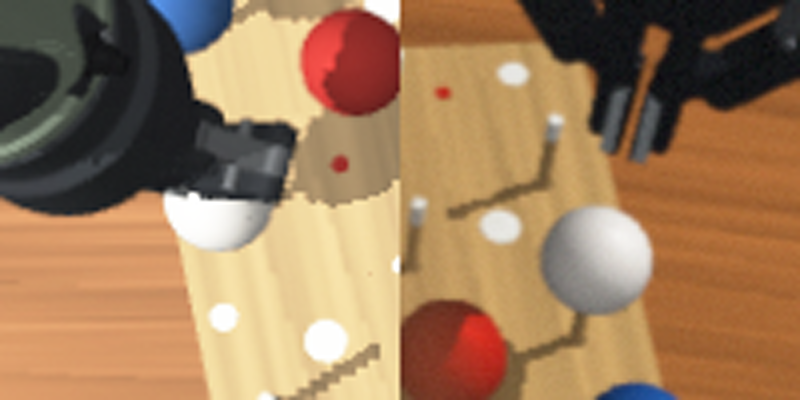

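The fingertips sit at about (625,158) in the crop against a projected TCP of (616,174), which is a few mm and fits fingers not quite shut. The white-ball pointing is well within tolerance, so I'll go on to the green lid.

Run:
```python
from h import *
W=[.568,.251];G=[.4745,-.192]
bot.move_linear([*W,.30],speed=.12)
bot.move_linear([*G,.30],speed=.2)
bot.move_linear([*G,.115],speed=.08)
bot.wait(.3); print(bot.read_position(),bot.read_ft_force(),bot.read_clock())
for c in("top","scene"): cv2.imwrite(f"pics/{c}2.png",bot.camera(c)[:,:,::-1])
bot.wait(2.2)
bot.move_linear([*G,.33],speed=.12)
bot.move_linear([.43,.03,.36],speed=.2)
bot.wait(.5)
for c in("top","scene"): cv2.imwrite(f"pics/{c}3.png",bot.camera(c)[:,:,::-1])
print(bot.read_position(),bot.read_clock())
a=cv2.imread('pics/scene2.png')[130:370,60:380];b=cv2.imread('pics/scene3.png')[130:450,60:560]
cv2.imwrite('pics/c3.png',np.hstack([cv2.resize(a,(400,300)),cv2.resize(b,(400,300))]))
```

```text
[ 0.47453753 -0.19202161  0.11507181] [-0.18375531 -0.62893733  0.10927561] 15.8917
[0.42999753 0.02995947 0.35997316] 22.025
```

View pics/c3.png

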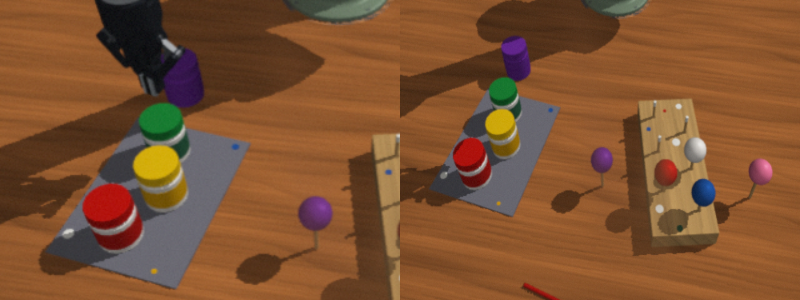

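Run:
```python
from h import *
k=bot.calibration("scene");R=k["extrinsics"]
p=cv2.projectPoints(np.array([[.4745,-.192,.115],[.4745,-.192,.083]]),cv2.Rodrigues(R[:3,:3])[0],R[:3,3],k["mtx"],np.array([k["k1"],0,0,0,0.]))[0][:,0]
print((p-[60,130])*1.25)
a,b=[cv2.imread(f'pics/scene{i}.png') for i in(0,3)]
d=cv2.absdiff(a,b).max(2)
for n,(u,v) in dict(white=(429,290),red=(392,314),blue=(439,335),green=(190,235),yel=(187,270),redj=(150,305)).items():
    g=lambda i:np.float64(cv2.cvtColor(i[v-30:v+30,u-30:u+30],6)); print(n,cv2.phaseCorrelate(g(a),g(b))[0])
```

```text
[[157.43917562 101.38543099]
 [161.90174322 116.49673276]]
white (0.00366662868755796, -0.05733372152472782)
red (0.047693273144624015, 0.02246326793789777)
blue (0.011103390331705043, -0.08754173560802414)
green (0.18361278628164612, 0.02215303307771066)
yel (0.10253119133217936, -0.09452744545849967)
redj (0.013554167316140564, 0.016595370961226763)
```

The lid's projection (162,116) matches its image position. The tips are about 8 px above the projected TCP, within about 1 cm, so they were over the lid. Nothing has shifted between the first and last pictures.

```bash
python3 -c "
from cell import bot
print(bot.close_job(),bot.read_clock())"
```

```text
the job is handed in; nothing more can be done
the job is handed in; nothing more can be done
```

I pointed at the white ball and then the green lid for over 2 s each, with the fingertips about 3 cm above. The camera pictures show no ball or jar moved. The hand ended well over 20 cm from both, and the job is handed in, though no verdict came back.

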